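# Rock the ball sorter's gate over and feed the waiting balls to its other tray

## Task

The next batch of bearing balls belongs in the tray that the ball sorter is not set for. With the fingertips, press down the raised end of the gate so that it rocks over its pivot and stays down on that side, then push the shutter's plate all the way in so that the three waiting steel balls run down the other chute into the other tray. Press and push only: do not touch or lift the balls, and leave the things lying round the sorter where they are.

Things in the scene. Friction and masses are not known exactly. Their poses are not given: they have to be found in the camera images.
- sorter: Fixed bench ball sorter, grey T-shaped deck 246 (x) x 198 (y) mm on standoffs, 166 mm high. Origin: desk surface under the gate's middle; x points from the trays (front) to the feed lane (back), y left, z up. The lane (28 mm wide, x = 17 to 119 mm) holds the balls and ends over the gate. At each gate end (|y| = 57 to 89 mm) a chute (132 mm high behind x = -20 mm, under 105 ahead) runs forward to a tray.
- gate (a joint): Seesaw trough 116 mm long, pivot pin along sorter x, 111 mm above the desk. rad, -0.28 to 0.28. Top-heavy (0.4 kg): it falls to the stop it leans to and stays, never between; starts at either stop. Positive: left (+y) end up, balls run to the right tray; negative: the reverse. Under 1 N on the raised end's tab turns it; past level it falls over by itself.
- tab_left (a point): Middle of the upper face of the gate's left thumb tab: flat ribbed steel, 26 (y) x 27 (x) x 3 mm, jutting forward from the top edge of the trough's front side. In the sorter's frame at (-30, 35, 154) mm with this end up, (-30, 46, 143) level, (-30, 53, 129) down. Free space below and in front of it.
- tab_right (a point): Middle of the upper face of the same tab at the right end, mirrored: in the sorter's frame at (-30, -35, 154) mm when this end is up, (-30, -46, 143) level, (-30, -53, 129) down.
- shutter (a joint): Steel blade across the lane in front of the balls, 48 mm behind the pivot. m, 0 = shut, 0.030 = fully open at its stop. Slides along sorter -y (to the right) when its plate is pushed; about 1 N of friction, no spring: stays where left. Balls pass from about 0.025.
- push_plate (a point): Middle of the outer face of the shutter's push plate: upright steel, 26 (x) x 32 (z) x 3 mm, on the left end of the blade, face square to sorter y. In the sorter's frame at (48, 58, 148) mm shut, (48, 28, 148) open. Push it from the left towards -y; the space left of it is free.
- ball_1: Steel ball, 18 mm diameter, 24 g, origin at its centre; first in the lane behind the shutter.
- ball_2: The same, second in the lane.
- ball_3: The same, last in the lane.
- tray_left (a point): Centre of the inner floor of the left tray (black, open, inside 48 (x) x 56 (y) x 21 mm deep), at (-90, 67, 47) mm in the sorter's frame; its axes are the sorter's.
- tray_right (a point): Centre of the inner floor of the right tray, the same size, at (-90, -67, 47) mm in the sorter's frame.
- solder_reel: Loose bystander: small reel of solder wire, 55 x 98 x 28 mm over its loose end, on the desk left of the sorter.
- black_jar: Loose bystander: round jar with a black cap, 47 mm across and 41 mm high, behind the sorter on the right.
- screw_dish: Loose bystander: low round tin, 58 mm across and 22 mm high, right of the sorter.

How it is judged:
On the way, in this order (a step that is already met when the one before it is completed fails the run):
1. the gate is rocked over to its other stop, with the shutter still shut (distance of tab_left from where it was at the start of the episode above 0.02 m and (value of joint gate above 0.22 rad or value of joint gate below -0.22 rad) and value of joint shutter below 0.012 m), for 0.2 s.
2. the shutter is pushed open (value of joint shutter above 0.025 m), for 0.1 s.
3. all three balls have run into the tray on the side that the gate now slopes down to (((value of joint gate above 0.22 rad and x of ball_1 in the frame of tray_right between -0.024 and 0.024 m and y of ball_1 in the frame of tray_right between -0.028 and 0.028 m and z of ball_1 in the frame of tray_right between 0 and 0.03 m and x of ball_2 in the frame of tray_right between -0.024 and 0.024 m and y of ball_2 in the frame of tray_right between -0.028 and 0.028 m and z of ball_2 in the frame of tray_right between 0 and 0.03 m and x of ball_3 in the frame of tray_right between -0.024 and 0.024 m and y of ball_3 in the frame of tray_right between -0.028 and 0.028 m and z of ball_3 in the frame of tray_right between 0 and 0.03 m) or (value of joint gate below -0.22 rad and x of ball_1 in the frame of tray_left between -0.024 and 0.024 m and y of ball_1 in the frame of tray_left between -0.028 and 0.028 m and z of ball_1 in the frame of tray_left between 0 and 0.03 m and x of ball_2 in the frame of tray_left between -0.024 and 0.024 m and y of ball_2 in the frame of tray_left between -0.028 and 0.028 m and z of ball_2 in the frame of tray_left between 0 and 0.03 m and x of ball_3 in the frame of tray_left between -0.024 and 0.024 m and y of ball_3 in the frame of tray_left between -0.028 and 0.028 m and z of ball_3 in the frame of tray_left between 0 and 0.03 m))), for 0.2 s.
At the end, for the whole second after the job is handed in: The gate rests within 0.06 rad of the stop opposite to the one it started at, the shutter is open by at least 25 of its 30 mm, and all three balls lie at rest inside the tray on the side that the gate now slopes down to (distance of tab_left from where it was at the start of the episode above 0.02 m and ((value of joint gate above 0.22 rad and x of ball_1 in the frame of tray_right between -0.024 and 0.024 m and y of ball_1 in the frame of tray_right between -0.028 and 0.028 m and z of ball_1 in the frame of tray_right between 0 and 0.03 m and x of ball_2 in the frame of tray_right between -0.024 and 0.024 m and y of ball_2 in the frame of tray_right between -0.028 and 0.028 m and z of ball_2 in the frame of tray_right between 0 and 0.03 m and x of ball_3 in the frame of tray_right between -0.024 and 0.024 m and y of ball_3 in the frame of tray_right between -0.028 and 0.028 m and z of ball_3 in the frame of tray_right between 0 and 0.03 m) or (value of joint gate below -0.22 rad and x of ball_1 in the frame of tray_left between -0.024 and 0.024 m and y of ball_1 in the frame of tray_left between -0.028 and 0.028 m and z of ball_1 in the frame of tray_left between 0 and 0.03 m and x of ball_2 in the frame of tray_left between -0.024 and 0.024 m and y of ball_2 in the frame of tray_left between -0.028 and 0.028 m and z of ball_2 in the frame of tray_left between 0 and 0.03 m and x of ball_3 in the frame of tray_left between -0.024 and 0.024 m and y of ball_3 in the frame of tray_left between -0.028 and 0.028 m and z of ball_3 in the frame of tray_left between 0 and 0.03 m)) and value of joint shutter above 0.025 m and linear speed of each of ball_1, ball_2, ball_3 below 0.03 m/s and velocity of joint gate between -0.1 and 0.1 rad/s); the robot touches nothing.
It fails at once if the robot touches a ball (contact force between any of the fingers, the arm and ball_1 above 0.3 N or contact force between any of the fingers, the arm and ball_2 above 0.3 N or contact force between any of the fingers, the arm and ball_3 above 0.3 N).
It fails at once if a ball is lifted out of the sorter (z of any of ball_1, ball_2, ball_3 in the frame of sorter above 0.18 m).
It fails at once if the solder reel, jar or screw dish beside the sorter is shifted by more than 20 mm (distance of any of solder_reel, black_jar, screw_dish from where it was at the start of the episode above 0.02 m).
It also fails if it takes over 38 s, if anything falls off the work surface, if the arm or the gripper's body presses on something with over 40 N, if the wrist force passes 120 N, or if a joint passes its speed limit or range.

## Robot

A 7-joint arm with a two-finger parallel gripper is mounted at the origin on a cart in front of the work surface, level with it; the furniture and walls round the work are solid. World frame = base frame: x ahead of the robot, y to its left, z up, the work surface at z = 0. Lengths are in m, angles in rad, forces in N, time in s.
With the tool pointing down it reaches from about 0.35 to 0.9 m from the base axis. Payload 8.1 kg.
Tool frame: the origin (TCP) lies at the very end of the fingers, on their centre line; the grasp point (between the pads) lies arm.hold_point_z behind it (arm.hold_point_z is the distance from the TCP to the grasp point, in m); z points along the fingers, y is the line along which they close (so a half turn about z gives the same grasp; the last joint's range is limited). The gripper opens to 92 mm and grips with 3 to 60 N. Pads are 19 mm wide; open, the fingers measure 130 mm over their backs; the gripper's body (75 mm by 190 mm) begins 47 mm behind the grasp point.
Start: joints at [-1.425, 0.434, 0.025, 1.573, -0.012, 1.134, -0.075], TCP at [0.154, 0.606, 0.227] pointing down, gripper open.
Joint ranges: [-2.62, 2.62], [-0.44, 2.09], [-1.27, 1.32], [0.08, 2.57], [-1.32, 4.46], [0.12, 2], [-2.74, 2.74]. Speed limits (rad/s): [2.22, 2.22, 3.01, 3.01, 3.14, 3.14, 3.14].

## Interface

Orientations are given as a rotation vector (axis times angle).
In Python, from cell import arm, vision, job, cut_out gives the robot as it stands. The module is installed in compiled form; this text tells all that it offers.
- The arm moves only by the tool play_rows, never from a script. Its argument "increments" is text: rows parted by semicolons, each of 5 numbers parted by spaces: the shift along the tool's x, y, z in cm, then the turn about the tool's z in degrees, then the opening, from -1 (shut) to 1 (fully open), so that 0 is half open. A call has 1 to 5 rows; each row shifts and turns the commanded pose from where the row before left it, along the tool's axes as they then stand; what a row does not reach is not made up. A row lasts 1/12 s, in which the tool goes at most 41.7 mm and 7.16 degrees, less where a joint would pass 70% of its speed; a pose out of reach is approached as far as the arm can. A call is refused whole if a number of a shift passes 4.17 or a number of a turn 7.16, either way. A call with a gripper value outside its range is refused whole. The fingers move at their own pace and stop on an object; "grip_force" is the grip in N (left out, the last holds). Time passes only in rows, so rows that do not move let the fingers close. It gives the time, the measured TCP pose, the force, the opening and the grip force at its end, in the units of the state.
- arm.observe(): the state, without advancing time (a new reading comes with each control period).
- vision.get_image(name): name is "side" or "top" or "wrist"; returns a dict with "frame" (480x640x3 uint8, red, green, blue), "z_map" (480x640 float32, m along the optical axis (not along the pixel's ray), 0 where there is no reading), "mtx" (3x3 intrinsics, pixels), "cam_to_world" (4x4, takes a point from camera to world coordinates). Camera axes: x right, y up, looking along -z (the intrinsics and any distortion apply to the point x, -y, -z); pixel columns grow to the right and rows downward; lengths in m; the calibration is good to about 2 mm. A picture is of the moment at which its call begins.
- job.sign_off(): hands the job in; it is judged then, once.
Trained networks look in a picture, given as the dict that the camera call returned (one of the last four; its "shot" number tells which), for a name from the list of things; names that differ only in an ending like _2 or _b are one class to them, and where a whole thing is asked for, a point or a joint stands for the part that bears it (a point fixed in the world has none). Each returns a list of dicts, best first, with "confidence" (0 to 1); they miss things now and then, are a little off and sometimes report something else, mostly with a low value. They report only what shows in the picture. A call takes as long as a camera call.
- cut_out(query, picture): "mask" (480x640 bool, what is visible of it) and "point" ([row, column] in pixels, amid what is visible of it).
The state is a dict: "clock": time; "joints": joint angles; "dq": joint speeds; "joint_efforts": joint torques, N m; "position": TCP position; "ee_rot": TCP orientation; "force": force on the tool from outside, world axes, zero at the start; "ft_torque": the same for the moment, N m; "width": opening from 0.0 (shut) to 1.0 (fully open); "gripper_force": force on a finger pad.
Only numpy, scipy, OpenCV 4.12 (cv2) and the standard library are available. Lean on these libraries where they do the work, as an engineer would, in place of code of your own. Each camera call takes 0.05 s, during which the arm holds its last target. There are 200 camera calls.

## Working session

There is one attempt and no reset: what is moved stays moved. The work goes in short steps, Python scripts to look and compute and a tool call to move; the robot and the scene stay as the last step left them, time stands still between calls to the robot, and variables do not carry over. Pictures are saved under pics/ and viewed, at most 10 in all, crops included, and the job is handed in when it is done.

Besides the shell and the picture viewer there is one more tool, called in YAML: its name, and indented under it one key for each argument. play_rows: Moves the arm, as the interface text tells. Its arguments: {"type":"object","properties":{"increments":{"type":"string"},"grip_force":{"type":"number"}},"required":["increments"]}

```bash
mkdir -p pics; cat > h.py <<'E'
import numpy as np, cv2
from cell import arm, vision, job, cut_out
def pts(im,mask=None):
    z=im["z_map"]; K=im["mtx"]; r,c=np.nonzero((z>0) if mask is None else (mask&(z>0)))
    d=z[r,c]; P=np.c_[(c-K[0,2])/K[0,0]*d,-(r-K[1,2])/K[1,1]*d,-d]
    T=im["cam_to_world"]; return P@T[:3,:3].T+T[:3,3]
def save(im,n): cv2.imwrite("pics/"+n,im["frame"][:,:,::-1])
E
python3 - <<'E'
from h import *
s=arm.observe(); print(s["clock"],s["position"],s["ee_rot"],s["width"],s["force"])
a=[]
for n in("top","side"):
    im=vision.get_image(n); a.append(im["frame"])
    print(n,im["cam_to_world"].round(3).tolist(),im["mtx"].tolist())
    for q in("sorter","gate","tab_left","tab_right","push_plate","shutter","tray_left","tray_right","ball_1","solder_reel","black_jar","screw_dish"):
        try:
          for d in cut_out(q,im)[:2]:
            P=pts(im,d["mask"]); print(q,round(d["confidence"],2),d["point"],d["mask"].sum(),np.median(P,0).round(3),P.min(0).round(3),P.max(0).round(3))
        except Exception as e: print(q,e)
    save(im,n+"0.png")
E
```

```text
0.0 [0.15383585 0.60524835 0.22597431] [-3.89890871e-01 -3.11724002e+00  2.39986638e-03] 1.0016835220314777 [0.19480112 0.21603606 0.11013439]
top [[-0.012, 0.999, -0.053, 0.447], [-1.0, -0.011, 0.009, 0.249], [0.009, 0.054, 0.999, 1.183], [0.0, 0.0, 0.0, 1.0]] [[558.7226552339465, 0.0, 320.7914962104894], [0.0, 558.7226552339465, 246.39417073942], [0.0, 0.0, 1.0]]
sorter 0.65 [289.0, 285.7] 9526 [0.424 0.309 0.049] [ 0.305  0.194 -0.003] [0.576 0.412 0.167]
gate 0.71 [281.6, 280.9] 1360 [0.44  0.314 0.129] [0.391 0.258 0.042] [0.471 0.373 0.163]
tab_left 0.57 [280.7, 281.3] 1417 [0.44  0.312 0.129] [0.393 0.257 0.041] [0.473 0.377 0.163]
tab_right 0.87 [280.4, 285.1] 1266 [0.441 0.312 0.128] [0.395 0.258 0.045] [0.471 0.372 0.163]
push_plate 0.59 [256.1, 245.1] 50 [0.484 0.375 0.158] [ 0.472  0.322 -0.002] [0.493 0.392 0.167]
tray_left 0.76 [287.3, 278.9] 9729 [0.426 0.31  0.049] [ 0.303  0.193 -0.004] [0.583 0.413 0.167]
tray_left 0.17 [282.0, 281.3] 1410 [0.441 0.312 0.129] [0.393 0.257 0.041] [0.473 0.377 0.163]
tray_right 0.73 [290.6, 289.4] 9902 [0.426 0.309 0.049] [ 0.31   0.1
[... 1283 characters left out ...]
] [0.493 0.386 0.163]
tray_left 0.55 [292.1, 351.1] 10515 [0.451 0.35  0.055] [ 0.264 -0.134 -0.019] [0.576 0.417 0.164]
tray_left 0.47 [257.1, 335.2] 325 [0.483 0.379 0.149] [0.468 0.259 0.069] [0.494 0.386 0.164]
tray_right 0.61 [294.8, 352.3] 10198 [0.451 0.35  0.055] [ 0.308 -0.098 -0.003] [0.571 0.416 0.164]
ball_1 0.5 [349.1, 424.2] 927 [0.346 0.46  0.026] [ 0.308  0.387 -0.003] [0.369 0.48  0.031]
solder_reel 0.31 [288.5, 351.8] 10248 [0.451 0.35  0.055] [ 0.305 -0.09  -0.003] [0.574 0.417 0.164]
black_jar 0.68 [253.8, 255.0] 391 [0.655 0.097 0.031] [0.634 0.059 0.001] [0.678 0.106 0.044]
screw_dish 0.56 [242.5, 369.1] 136 [0.37  0.001 0.013] [ 0.356 -0.012  0.   ] [0.385 0.05  0.023]
```

```bash
python3 - <<'E'
from h import *
a=cv2.imread("pics/top0.png")[190:360,200:400]; b=cv2.imread("pics/side0.png")[205:375,260:460]
im=vision.get_image("top"); P=pts(im)
Q=vision.get_image("side");P2=pts(Q)
cv2.imwrite("pics/c0.png",np.vstack([cv2.resize(a,None,fx=1.75*2/2,fy=1.75) if 0 else cv2.resize(np.hstack([a,b]),(800,340))]))
# fit of deck: points at z .155-.17
for p in(P,P2):
    m=(p[:,2]>.06)&(p[:,2]<.175)&(abs(p[:,0]-.45)<.16)&(abs(p[:,1]-.31)<.15); q=p[m]
    print(cv2.minAreaRect(q[:,:2].astype(np.float32)),m.sum(),np.histogram(q[:,2],bins=12))
m=(P[:,2]>.02)&(P[:,2]<.19)&(P[:,0]>.28)&(P[:,0]<.6)&(P[:,1]>.17)&(P[:,1]<.43); q=P[m]
H=np.zeros((520,640),np.uint8)
for x,y,z in q[np.argsort(q[:,2])]:
    cv2.circle(H,(int((.43-y)*2000)+30,int((.6-x)*1500)),2,int(z*1500),-1)
cv2.imwrite("pics/h0.png",cv2.applyColorMap(H,cv2.COLORMAP_JET))
E
```

```text
((0.446502685546875, 0.31203126907348633), (0.24180546402931213, 0.19628116488456726), 11.53715991973877) 4423 (array([298, 521, 550, 283, 121, 234, 312, 725, 391, 349, 582,  57]), array([0.06003058, 0.06912358, 0.07821657, 0.08730956, 0.09640256,
       0.10549555, 0.11458855, 0.12368154, 0.13277453, 0.14186753,
       0.15096052, 0.16005352, 0.16914651]))
((0.44421300292015076, 0.315649151802063), (0.24090225994586945, 0.19811971485614777), 12.13425064086914) 5008 (array([694, 200, 382, 337, 228, 288, 393, 606, 547, 449, 634, 250]), array([0.06001621, 0.06861619, 0.07721616, 0.08581614, 0.09441611,
       0.10301609, 0.11161606, 0.12021604, 0.12881601, 0.13741599,
       0.14601596, 0.15461594, 0.16321591]))
```

View pics/c0.png

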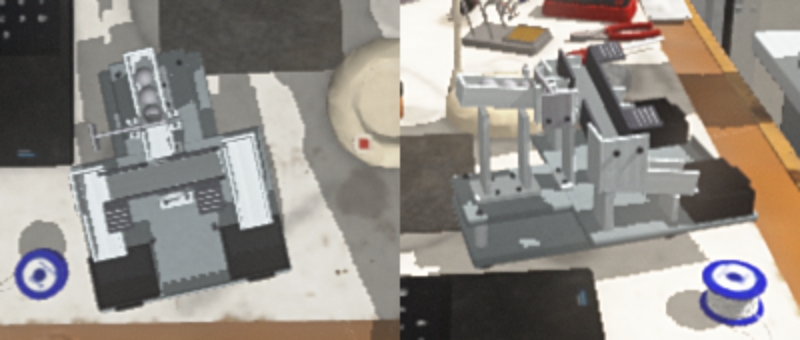

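```bash
cat >> h.py <<'E'
O=np.array([.447,.313]); yaw=np.radians(11.9)
R=np.array([[np.cos(yaw),-np.sin(yaw)],[np.sin(yaw),np.cos(yaw)]])
def S(p): q=p.copy(); q[:,:2]=(p[:,:2]-O)@R; return q
def plan(sx,sy,z,th=11.9+180):
    from scipy.spatial.transform import Rotation as Ro
    s=arm.observe(); M=Ro.from_rotvec(s["ee_rot"]).as_matrix()
    w=np.r_[O+R@[sx/1e3,sy/1e3],z/1e3]
    tx=np.degrees(np.arctan2(M[1,0],M[0,0])); turn=-((th-tx+180)%360-180)
    print("t",s["clock"],"pos",np.array(s["position"]).round(4),"S",S(np.array([s["position"]])).round(4),"F",np.array(s["force"]).round(1),"turn",turn.round(2) ,"tool d cm",((w-s["position"])@M*100).round(2), "w",s["width"])
    Mt=Ro.from_euler("z",th,degrees=True).as_matrix()@np.diag([1,-1,-1])
    print("after turn",((w-s["position"])@Mt*100).round(2),"tilt",M[:,2].round(3))
E
python3 - <<'E'
from h import *
print(arm.hold_point_z)
for n in("top","side"):
    im=vision.get_image(n);q=S(pts(im))
    for nm,x0,x1,y0,y1 in(("R",-40,-22,-60,-22),("L",-40,-22,22,64)):
        for k in range(y0,y1,6):
            m=(q[:,0]>x0/1e3)&(q[:,0]<x1/1e3)&(q[:,1]>k/1e3)&(q[:,1]<(k+6)/1e3)&(q[:,2]>.11)
            if m.sum(): print(n,nm,k,m.sum(),np.median(q[m,2]).round(3),end="; ")
    m=(q[:,2]>.135)&(q[:,2]<.17)&(abs(q[:,0]-.048)<.025)&(q[:,1]>.045)&(q[:,1]<.08)
    print("plate",m.sum(),q[m].min(0).round(3),q[m].max(0).round(3),np.median(q[m],0).round(3))
    m=(q[:,2]>.15)&(q[:,2]<.175)&(q[:,0]>.06)&(q[:,0]<.13)&(abs(q[:,1])<.03)
    print("lane",np.percentile(q[m],[2,98],axis=0).round(3))
plan(-30,-42,200)
E
```

```text
0.0188
top R -54 5 0.157; top R -48 31 0.157; top R -42 30 0.156; top R -36 33 0.154; top R -30 32 0.152; top L 34 3 0.131; top L 40 32 0.132; top L 46 26 0.131; top L 52 32 0.129; top L 58 30 0.128; plate 56 [0.035 0.045 0.135] [0.059 0.059 0.167] [0.047 0.054 0.158]
lane [[ 0.063 -0.015  0.15 ]
 [ 0.117  0.013  0.161]]
side R -48 14 0.157; side R -42 17 0.156; side R -36 23 0.154; side R -30 23 0.152; side R -24 11 0.15; side L 40 13 0.131; side L 46 30 0.13; side L 52 24 0.129; side L 58 27 0.127; plate 239 [0.033 0.047 0.135] [0.059 0.063 0.163] [0.046 0.059 0.149]
lane [[ 0.069 -0.013  0.15 ]
 [ 0.116  0.017  0.159]]
t 1.5 pos [0.1539 0.6058 0.2267] S [[-0.2264  0.3469  0.2267]] F [-0.6  0.4 -0.1] turn -26.16 tool d cm [-34.78 -26.25   2.67] w 1.0005333748357288
after turn [-19.64 -38.89   2.67] tilt [ 0.  0. -1.]
```

play_rows:
  increments: "0 0 0 -6.5 -1; 0 0 0 -6.5 -1; 0 0 0 -6.5 -1; 0 0 0 -6.6 -1; -1.5 -3 0 0 -1"
  grip_force: 20

```text
clock: 1.92
position: [0.1694, 0.5832, 0.2264]
ee_rot: [0.347, -3.119, -0.005]
force: [-0.0, -0.1, 1.1]
width: 0.687
gripper_force: 0.0
```

play_rows:
  increments: "-1.5 -3 0 0 -1;-1.5 -3 0 0 -1;-1.5 -3 0 0 -1;-1.5 -3 0 0 -1;-1.5 -3 0 0 -1"

```text
clock: 2.33
position: [0.2798, 0.4467, 0.2269]
ee_rot: [-0.324, 3.125, 0.0]
force: [0.3, 0.5, 0.6]
width: 0.321
gripper_force: 0.0
```

play_rows:
  increments: "-1.5 -3 0 0 -1;-1.5 -3 0 0 -1;-1.5 -3 0 0 -1;-1.5 -3 0 0 -1;-1.5 -3 0 0 -1"

```text
clock: 2.75
position: [0.384, 0.3153, 0.227]
ee_rot: [-0.324, 3.124, 0.001]
force: [0.6, 0.4, 0.6]
width: 0.009
gripper_force: 0.0
```

```bash
python3 - <<'E'
from h import *
plan(-30,-44,180)
E
```

```text
t 2.75 pos [0.384  0.3153 0.227 ] S [[-0.0612  0.0152  0.227 ]] F [0.6 0.4 0.6] turn -0.06 tool d cm [-3.13 -5.92  4.7 ] w 0.008621015787452016
after turn [-3.12 -5.92  4.7 ] tilt [ 0.  0. -1.]
```

play_rows:
  increments: "-1.5 -3 0 0 -1;-1.6 -2.9 1 0 -1;0 0 2 0 -1;0 0 1 0 -1;0 0 0 0 -1"

```text
clock: 3.17
position: [0.4241, 0.2647, 0.1847]
ee_rot: [0.324, -3.121, 0.003]
force: [-0.6, 0.8, -1.0]
width: 0.006
gripper_force: 0.0
```

```bash
python3 - <<'E'
from h import *
plan(-31,-44,134)
im=vision.get_image("top"); 
cv2.imwrite("pics/t1.png",cv2.resize(im["frame"][170:370,180:420,::-1],(600,500)))
E
```

```text
t 3.1667 pos [0.4241 0.2647 0.1847] S [[-0.0324 -0.0425  0.1847]] F [-0.6  0.8 -1. ] turn -0.06 tool d cm [-0.16 -0.14  5.07] w 0.005763340918317926
after turn [-0.14 -0.15  5.07] tilt [-0.003 -0.002 -1.   ]
```

View pics/t1.png

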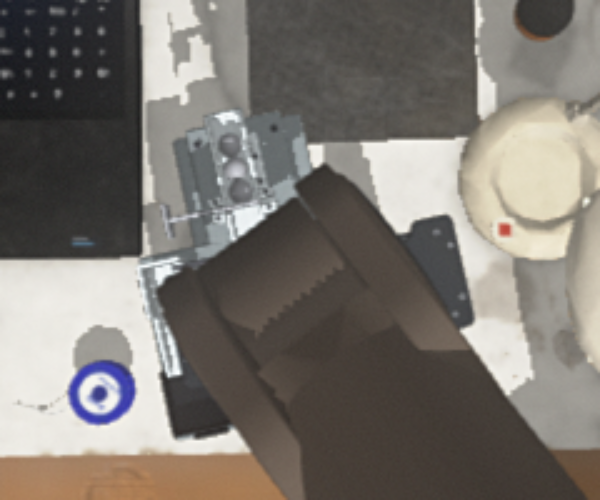

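The gripper stands over the right tab, the balls (pixels about 235,170) and shutter plate (165,220) are undisturbed. Pressing.

play_rows:
  increments: "0.1 -0.1 1 0 -1;0 0 1 0 -1;0 0 0.8 0 -1;0 0 0.7 0 -1;0 0 0.5 0 -1"

```text
clock: 3.63
position: [0.4244, 0.2641, 0.1457]
ee_rot: [0.325, -3.124, 0.001]
force: [0.3, 0.2, 0.2]
width: 0.004
gripper_force: 0.1
```

play_rows:
  increments: "0 0 0.5 0 -1;0 0 0.4 0 -1;0 0 0.2 0 -1;0 0 0 0 -1;0 0 0 0 -1"

```text
clock: 4.05
position: [0.4249, 0.2641, 0.1358]
ee_rot: [-0.324, 3.125, 0.0]
force: [0.3, 0.9, 1.2]
width: 0.006
gripper_force: 0.0
```

play_rows:
  increments: "0 0 -2 0 -1;0 0 -3 0 -1;0 0 -3 0 -1;0 0 -2 0 -1;0 4 0 0 -1"

```text
clock: 4.47
position: [0.4215, 0.2979, 0.2409]
ee_rot: [-0.307, 3.119, 0.001]
force: [1.7, -0.4, 0.4]
width: 0.003
gripper_force: 0.0
```

```bash
python3 - <<'E'
from h import *
plan(48,95,225)
for n in ("side",):
    im=vision.get_image(n);q=S(pts(im))
    for k in (-60,-54,-48,-42,-36,36,42,48,54):
            m=(abs(q[:,0]+.031)<.009)&(q[:,1]>k/1e3)&(q[:,1]<(k+6)/1e3)&(q[:,2]>.11)&(q[:,2]<.17)
            if m.sum(): print(k,m.sum(),np.median(q[m,2]).round(3),end="; ")
E
```

```text
t 4.4667 pos [0.4215 0.2979 0.2409] S [[-0.0281 -0.0096  0.2409]] F [ 1.7 -0.4  0.4] turn -0.64 tool d cm [-7.48 10.54  1.64] w 0.0029730087488704137
after turn [-7.61 10.46  1.59] tilt [ 0.007  0.001 -1.   ]
-60 4 0.127; -54 5 0.129; -48 4 0.131; -42 15 0.131; -36 1 0.132; 36 9 0.155; 42 9 0.156; 48 15 0.157;
```

play_rows:
  increments: "-2.5 3.3 0 0 -1;-2.5 3.3 0 0 -1;-2.5 3.3 0 0 -1;0 0 0 0 -1;0 0 0 0 -1"

```text
clock: 4.93
position: [0.4695, 0.4176, 0.2347]
ee_rot: [0.328, -3.124, 0.0]
force: [0.1, -0.7, 0.6]
width: 0.005
gripper_force: 0.0
```

```bash
python3 - <<'E'
from h import *
plan(48,95,143)
E
```

```text
t 4.9333 pos [0.4695 0.4176 0.2347] S [[0.0436 0.0978 0.2347]] F [ 0.1 -0.7  0.6] turn 0.09 tool d cm [-0.45 -0.28  9.17] w 0.004914290761406233
after turn [-0.44 -0.28  9.17] tilt [-0.001 -0.    -1.   ]
```

play_rows:
  increments: "-0.4 0 2.5 0 -1;0 0 2.5 0 -1;0 0 2.5 0 -1;0 0 1.6 0 -1;0 0 0 0 -1"

```text
clock: 5.35
position: [0.4719, 0.4135, 0.1416]
ee_rot: [0.322, -3.121, 0.006]
force: [-1.1, -1.0, -0.4]
width: 0.004
gripper_force: 0.0
```

```bash
python3 - <<'E'
from h import *
plan(48,47,143)
im=vision.get_image("side"); 
cv2.imwrite("pics/s1.png",cv2.resize(im["frame"][180:360,240:480,::-1],(720,540)))
E
```

```text
t 5.35 pos [0.4719 0.4135 0.1416] S [[0.0451 0.0932 0.1416]] F [-1.1 -1.  -0.4] turn -0.11 tool d cm [-0.3  -4.62 -0.13] w 0.004358728794766637
after turn [-0.29 -4.62 -0.14] tilt [-0.004 -0.005 -1.   ]
```

View pics/s1.png

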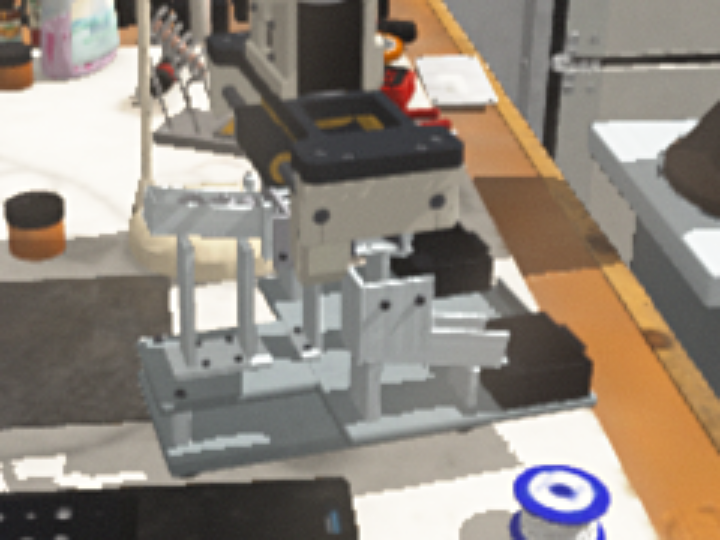

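The fingertips (about 335,265) stand left of the plate, clear of the chute. Pushing towards -y.

play_rows:
  increments: "-0.2 -0.7 0 0 -1;0 -0.7 0 0 -1;0 -0.6 0 0 -1;0 -0.6 0 0 -1;0 -0.6 0 0 -1"

```text
clock: 5.82
position: [0.4829, 0.3851, 0.1459]
ee_rot: [-0.323, 3.123, 0.002]
force: [-0.6, 2.7, 1.5]
width: 0.004
gripper_force: 0.7
```

play_rows:
  increments: "0 -0.5 0 0 -1;0 -0.4 0 0 -1;0 -0.3 0 0 -1;0 0 0 0 -1;0 0 0 0 -1"

```text
clock: 6.23
position: [0.4844, 0.3733, 0.1445]
ee_rot: [0.324, -3.124, 0.001]
force: [-0.4, 0.6, -0.5]
width: 0.004
gripper_force: 0.0
```

```bash
python3 - <<'E'
from h import *
plan(48,47,143)
im=vision.get_image("top"); 
cv2.imwrite("pics/t2.png",cv2.resize(im["frame"][190:350,200:400,::-1],(700,560)))
E
```

```text
t 6.2333 pos [0.4844 0.3733 0.1445] S [[0.0491 0.0513 0.1445]] F [-0.4  0.6 -0.5] turn -0.07 tool d cm [ 0.11 -0.43  0.15] w 0.003912821272076238
after turn [ 0.11 -0.43  0.15] tilt [-0.    -0.001 -1.   ]
```

View pics/t2.png

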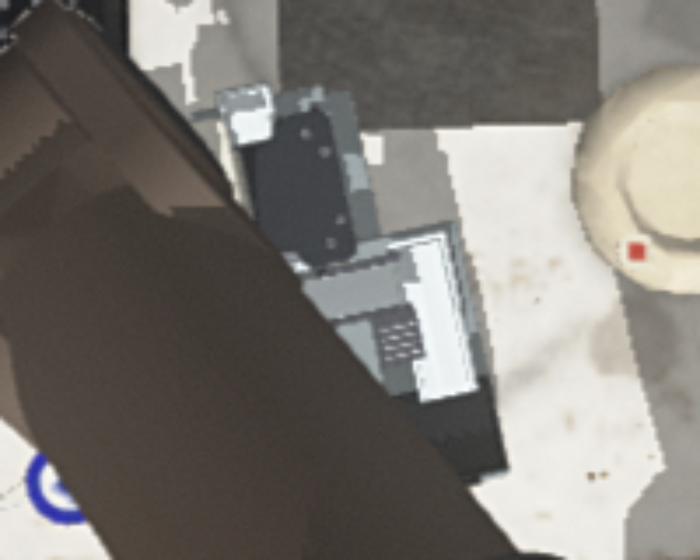

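The view is hidden by the gripper, but no stop has been felt yet; I push on until the force rises.

play_rows:
  increments: "0 -0.3 0 0 -1;0 -0.3 0 0 -1;0 -0.2 0 0 -1;0 0 0 0 -1"

```text
clock: 6.62
position: [0.4855, 0.3672, 0.1447]
ee_rot: [0.326, -3.124, -0.003]
force: [-0.2, 5.2, -2.8]
width: 0.003
gripper_force: 2.5
```

play_rows:
  increments: "0 -0.3 0 0 -1;0 -0.2 0 0 -1;0 0 0 0 -1;0 0 0 0 -1"

```text
clock: 6.95
position: [0.4855, 0.3669, 0.145]
ee_rot: [-0.331, 3.123, 0.012]
force: [-2.6, 16.5, -6.1]
width: 0.006
gripper_force: 8.3
```

At the stop (16 N, no further motion). Back off, up and away.

play_rows:
  increments: "0 1.5 0 0 -1;0 2.5 0 0 -1;0 2 -1 0 -1;0 1 -3 0 -1;0 1 -4 0 -1"

```text
clock: 7.37
position: [0.4688, 0.4389, 0.2224]
ee_rot: [0.325, -3.12, 0.008]
force: [1.4, 0.2, -1.0]
width: 0.003
gripper_force: 0.0
```

play_rows:
  increments: "0 3 -1 0 -1;0 3.5 0 0 -1;0 3.5 0 0 -1;0 3.5 0 0 -1;0 3 0 0 -1"

```text
clock: 7.78
position: [0.4358, 0.6029, 0.2346]
ee_rot: [0.325, -3.125, 0.0]
force: [0.2, 0.5, 0.6]
width: 0.006
gripper_force: 0.0
```

play_rows:
  increments: "2 3 0 0 -1;2 3 0 0 -1;2 3 0 0 -1;0 0 0 0 -1;0 0 0 0 -1"

```text
clock: 8.2
position: [0.3563, 0.6785, 0.2338]
ee_rot: [0.332, -3.122, 0.001]
force: [1.0, -0.3, -0.7]
width: 0.003
gripper_force: 0.0
```

```bash
python3 - <<'E'
from h import *
plan(48,200,225)
im=vision.get_image("top"); q=S(pts(im))
cv2.imwrite("pics/t3.png",cv2.resize(im["frame"][190:350,200:400,::-1],(700,560)))
for d in cut_out("ball_1",im): print(d["confidence"],d["point"],np.median(S(pts(im,d["mask"])),0).round(3))
E
```

```text
t 8.2 pos [0.3563 0.6785 0.2338] S [[-0.0134  0.3763  0.2338]] F [ 1.  -0.3 -0.7] turn 0.23 tool d cm [ -6.07 -17.65   0.88] w 0.0031484653781710717
after turn [ -6.14 -17.63   0.88] tilt [-0.002 -0.001 -1.   ]
0.6 [319.9, 331.1] [-0.104 -0.073  0.062]
0.41 [307.0, 328.9] [-0.077 -0.075  0.063]
```

View pics/t3.png

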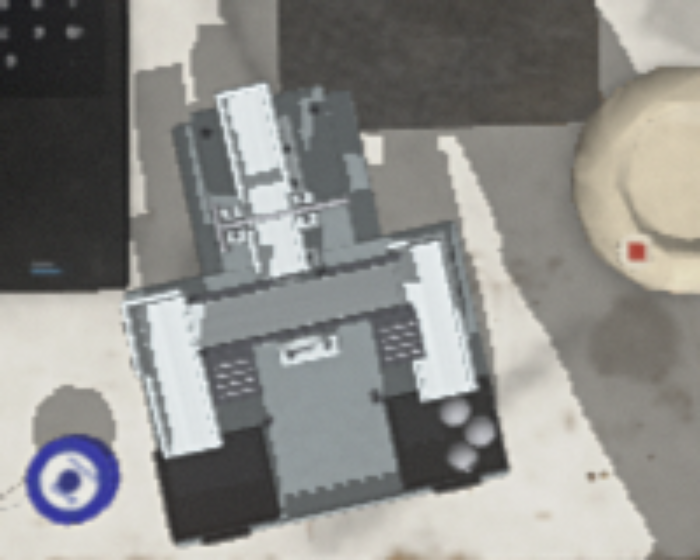

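All three balls lie in the right tray (about 455,413; 480,433; 462,457), the lane is empty, the plate is in. I let it settle briefly, then hand in.

play_rows:
  increments: "0 0 0 0 -1;0 0 0 0 -1;0 0 0 0 -1;0 0 0 0 -1;0 0 0 0 -1"

```text
clock: 8.72
position: [0.3603, 0.6762, 0.2349]
ee_rot: [-0.323, 3.125, 0.0]
force: [0.7, 0.0, -0.3]
width: 0.005
gripper_force: 0.0
```

play_rows:
  increments: "0 0 0 0 -1;0 0 0 0 -1;0 0 0 0 -1;0 0 0 0 -1;0 0 0 0 -1"

```text
clock: 9.13
position: [0.3598, 0.6765, 0.2347]
ee_rot: [-0.324, 3.125, -0.0]
force: [-0.5, 0.0, -0.6]
width: 0.009
gripper_force: 0.0
```

```bash
python3 -c "
from cell import job
print(job.sign_off())"
```

```text
the job is handed in; nothing more can be done
None
```

The gate is rocked over to the right, the shutter is pushed in to its stop, and the last picture shows all three balls in the right tray; the job was handed in at about 9 s, and sign-off returned no verdict.

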